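# Click the pack tray onto the counter scale

## Robot

A 6-joint arm with a two-finger parallel gripper is mounted at the origin on the work surface. World frame = base frame: x ahead of the robot, y to its left, z up, the work surface at z = 0. Lengths are in m, angles in rad, forces in N, time in s.
With the tool pointing down it reaches from about 0.325 to 0.775 m from the base axis. Payload 5.5 kg.
Tool frame: the origin (TCP) lies at the very end of the fingers, on their centre line; the grasp point (between the pads) lies 19 mm behind it; z points along the fingers, x is the direction in which the jaws open and shut, and the axes are right-handed (so a half turn about z gives the same grasp; the last joint's range is limited). The gripper opens to 88 mm and grips with 3 to 60 N. Pads are 20 mm wide; open, the fingers measure 115 mm over their backs; the gripper's body (75 mm by 178 mm) begins 61 mm behind the grasp point.
Start: joints at [1.16, 0.091, 1.231, -0, 1.82, -0.057], TCP at [0.208, 0.563, 0.223] pointing down, gripper open.
Joint ranges: [-2.87, 2.87], [-0.86, 2.18], [0.17, 2.46], [-1.51, 4.65], [0.06, 2.69], [-2.65, 2.65]. Speed limits (rad/s): [2.57, 2.57, 3.01, 3.14, 3.14, 3.14].

## Interface

Orientations are given as a rotation vector (axis times angle).
In Python, from plant import * gives the robot as it stands.
- The arm moves only by the shell command python3 -m pendant 'ROWS'. ROWS is JSON, a list of rows, each an object of numbers: "x", "y", "z": the shift along the tool's x, y, z in mm; "rx", "ry", "rz": the turn, a rotation vector about the tool's x, y, z in degrees; "hand": the opening, from 0 (shut) to 1 (fully open). A call has 1 to 20 rows; each row is the pose to reach, as a shift and turn from the pose commanded when the call began, along the tool's axes at that moment; what a row does not reach only later rows make up. A row lasts 1/12 s, in which the tool goes at most 41.7 mm and 7.16 degrees, less where a joint would pass 70% of its speed; a pose out of reach is approached as far as the arm can. A call with a gripper value outside its range is refused whole. The fingers move at their own pace and stop on an object; the grip force is fixed at half the most. Time passes only in rows, so rows that repeat a pose let the fingers close. It gives the time, the measured TCP pose, the force and the opening at its end, in the units of the state.
- get_state(): the state, without advancing time (a new reading comes with each control period).
- camera(name): name is "scene" or "top" or "wrist"; returns a dict with "frame" (400x640x3 uint8, red, green, blue), "mtx" (3x3 intrinsics, pixels), "R" (3x3) and "t" (3): a world point X has camera coordinates R X + t; the wrist camera has in their place "T_tool_cam" (4x4, takes a point from camera to tool coordinates, whose origin is the TCP and whose axes are the tool frame's). Camera axes: x right, y down, z forward; pixel columns grow to the right and rows downward; lengths in m; the calibration is good to about 2 mm. The wrist camera is an equidistant fisheye: a pixel r from the principal point sees the ray r / f radians off the axis. A picture is of the moment at which its call begins: read the wrist's pose just before it. There is no depth.
- job_done(): hands the job in, once; it reports no verdict.
The state is a dict: "t": time; "joints": joint angles; "joint_vel": joint speeds; "effort": joint torques, N m; "tcp_pos": TCP position; "tcp_rot": TCP orientation; "wrist_force": force on the tool from outside, world axes, zero at the start; "wrist_torque": the same for the moment, N m; "opening": finger opening in m.
Only numpy, scipy, OpenCV 4.12 (cv2) and the standard library are available. Lean on these libraries where they do the work, as an engineer would, in place of code of your own. Each camera call takes 0.05 s, during which the arm holds its last target. There are 200 camera calls.

## Task

The pack tray of the shop's counter scale has been taken off for cleaning: put it back on, with its four holes over the four snap standoffs, and press it down gently and evenly, keeping it nearly level, until all four standoffs have clicked through and it sits flush on every shoulder. Feel for the clicks and never press harder than about 2.5 kg (25 N), or the load cell is ruined. Leave the packs and the label roll where they are, and let go of everything at the end.

Things in the scene. Friction and masses are not known exactly. Their poses are not given: they have to be found in the camera images.
- tray_mid (a point): Pack tray, 0.3 kg: flat aluminium plate 180 mm (x) by 140 mm (y), 5 mm thick, with a grey upright divider fin in the middle to hold it by: 80 mm long along x, 12 mm thick along y, rising 32 mm above the plate. The point is the fin's middle, 21 mm above the plate's underside; z is up. Four 13 mm round holes at x = +-68, y = +-50 mm. Starts flat on the counter; same after a half turn.
- scale: White counter scale, fixed, 230 mm (its x) by 190 mm (its y); top face 46 mm above the counter; black display on its -x side. Origin under its centre, on the counter. An aluminium weigh frame on it carries four standoffs at x = +-68, y = +-50 mm from the frame's centre, along the scale's axes. The frame sits up to 1.5 mm off centre in x and in y: it differs from scale to scale and is not measured.
- scale_top (a point): Centre of the scale's top face. Each standoff has a rigid 20 mm wide shoulder 22 to 38 mm above this face (the same for all four; differs from scale to scale, not measured: feel for it) and on it a black pin, 11 mm across for 6.5 mm, then tapering to 5 mm across at its point 19 mm above the shoulder. The seated tray's underside lies on the shoulders.
- catch0 (a joint): Sprung catch on the outer (+x) side of the pin at +x, +y of the scale; nose 7 to 9 mm above the shoulder, 9 mm out from the pin's axis, ramp above. 0 = out, up to 0.003 m while the tray's hole pushes it in, 0 again once clicked over the plate. A tray laid on rests about 11 mm above the shoulders; passing one catch takes about 3 to 6 N there, then almost none; it springs out 2 to 3 mm above the shoulder.
- catch1 (a joint): The same catch on the pin at +x, -y of the scale
- catch2 (a joint): The same on the pin at -x, +y, on its -x side
- catch3 (a joint): The same on the pin at -x, -y, on its -x side
- pack_dark: Bystander: clear pack of dark sweets, 90 (x) by 120 (y) by 43 mm, origin under its centre
- pack_green: Bystander: clear pack of green sweets, same size, origin under its centre
- label_roll: Bystander: roll of labels standing on end, 72 mm across, 40 mm high, origin under its centre
- frame (a joint): Give of the load cell under the weigh frame: how far the frame with all four standoffs is pressed down, 0.001 m for every 25 N of downward load; 0 with nothing on it. Overload above 0.001 m.
Not all that is in view belongs to the job. Leave any blue look-alike of the part that bears tray_mid alone.

How it is judged:
On the way:
1. the tray lies over the scale with its holes on the points of the four standoffs, roughly level (horizontal distance between tray_mid and scale below 0.01 m and angle between the x axis of tray_mid and the x axis of scale, either way round below 0.06 rad and angle between tray_mid's own z axis and vertical below 0.12 rad and distance between tray_mid and frame_c2 below 0.056 m), for 0.1 s.
At the end, for the whole second after the job is handed in: The tray is on the scale: middle within 8 mm of the scale's centre, sides parallel within 0.05 rad, level within 0.02 rad, down on the shoulders within 2 mm (tray_mid under 40 mm from the frame's crossbar, frame_c2; 37.5 when home), all four catches out again (under 1 mm), at rest (horizontal distance between tray_mid and scale below 0.008 m and angle between the x axis of tray_mid and the x axis of scale, either way round below 0.05 rad and angle between tray_mid's own z axis and vertical below 0.02 rad and distance between tray_mid and frame_c2 below 0.04 m and value of joint each of catch0, catch1, catch2, catch3 below 0.001 m and linear speed of tray below 0.01 m/s); the robot touches nothing.
It fails at once if the tray is pressed on the scale with more than 25 N (the load cell gives more than 1 mm) (value of joint frame above 0.001 m).
It fails at once if the tray is tipped by more than 0.15 rad on the standoffs (angle between tray_mid's own z axis and vertical above 0.15 rad and horizontal distance between tray_mid and scale below 0.05 m and distance between tray_mid and frame_c2 below 0.056 m).
It fails at once if a pack or the label roll is pushed more than 20 mm (distance of any of pack_dark, pack_green, label_roll from where it was at the start of the episode above 0.02 m).
It also fails if it takes over 61 s, if anything falls off the work surface, if the arm or the gripper's body presses on something with over 40 N, if the wrist force passes 120 N, or if a joint passes its speed limit or range.

## Working session

There is one attempt and no reset: what is moved stays moved. The work goes in short steps, Python scripts to look and compute and a shell command to move; the robot and the scene stay as the last step left them, time stands still between calls to the robot, and variables do not carry over. Pictures are saved under pics/ and viewed, about 8 in all and at most 12, crops included, and the job is handed in when it is done.

```bash
mkdir -p pics; ls; python3 - <<'E'
from plant import *
import cv2
s=get_state();print(s)
for n in("scene","top","wrist"):
    c=camera(n);cv2.imwrite(f"pics/{n}0.png",c["frame"][:,:,::-1])
    print(n,{k:v for k,v in c.items() if k!="frame"})
E
```

```text
pics
{'t': 0.0, 'joints': array([ 1.16031926e+00,  9.18705207e-02,  1.23190570e+00,  7.98700720e-06,
        1.81977251e+00, -5.67202788e-02]), 'joint_vel': array([-2.21564104e-05, -1.01536323e-04,  8.32584770e-05, -1.71862666e-04,
       -2.08359582e-04,  3.39005701e-04]), 'effort': array([ 2.76997316e-04, -4.46446216e+01, -4.06448615e+01,  6.99518365e-02,
        2.91325094e-02, -1.68157580e-04]), 'tcp_pos': array([0.20774716, 0.56257165, 0.2214887 ]), 'tcp_rot': array([ 2.57682277,  1.79532213, -0.00262209]), 'wrist_force': array([ 0.28915191, -0.12229875, -0.15706082]), 'wrist_torque': array([-2.16026184e-02, -6.43633838e-05, -6.20722005e-02]), 'opening': 0.08765117482137752}
scene {'mtx': array([[410.84001097,   0.        , 319.79412544],
       [  0.        , 410.84001097, 196.8973433 ],
       [  0.        ,   0.        ,   1.        ]]), 'R': array([[ 0.87922957,  0.47619506, -0.01391502],
       [ 0.39414697, -0.74352433, -0.54020343],
       [-0.26758836,  0.46947826, -0.84141941]]), 't': array([-0.43739041, -0.14103814,  1.46363836])}
top {'mtx': array([[458.82636535,   0.
[... 193 characters left out ...]

       [-9.84985060e-01, -4.99971746e-03, -1.72567188e-01],
       [ 1.72564068e-01,  1.05195601e-03, -9.84997734e-01]]), 't': array([-0.00163139,  0.49936621,  1.53290531])}
wrist {'mtx': array([[309.70691629,   0.        , 319.88858326],
       [  0.        , 309.70691629, 205.97800026],
       [  0.        ,   0.        ,   1.        ]]), 'T_tool_cam': array([[ 9.99999698e-01,  4.82043672e-04, -6.09767042e-04,
         1.02466397e-03],
       [-2.81502420e-04,  9.55819137e-01,  2.93955264e-01,
        -8.05189712e-02],
       [ 7.24526283e-04, -2.93955004e-01,  9.55818984e-01,
        -1.62232205e-01],
       [ 0.00000000e+00,  0.00000000e+00,  0.00000000e+00,
         1.00000000e+00]])}
```

View pics/top0.png

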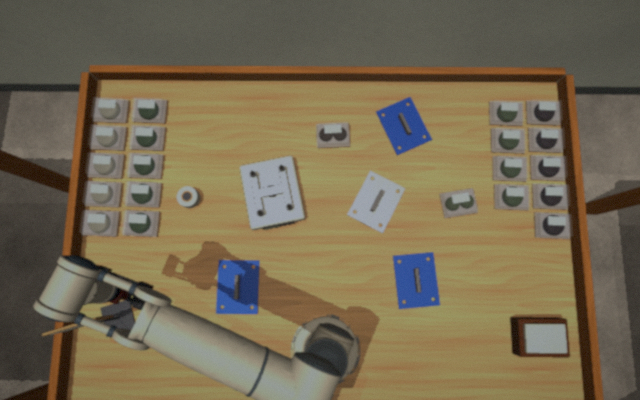

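View pics/scene0.png

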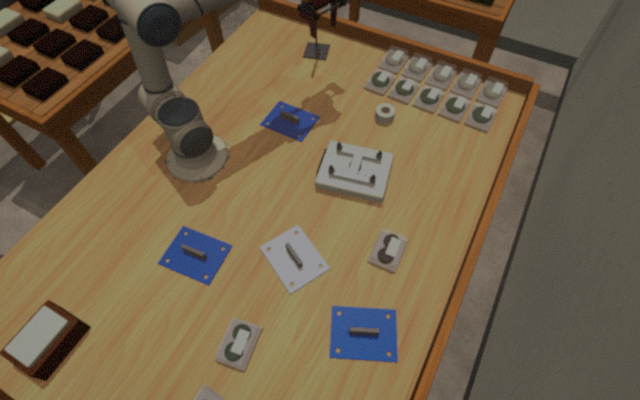

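Top view: the silver tray with its grey fin is at about (376,201) and the scale with four black pins at about (272,191). The blue trays are decoys, the packs are at (333,134) and (459,203), and the roll is at (188,197). Next I'll measure them.

```bash
cat > h.py <<'E'
from plant import *
import cv2, numpy as np
from scipy.spatial.transform import Rotation as Ro
def ray(c,uv,z):
    K,R,t=c["mtx"],c["R"],c["t"]
    o=-R.T@t; d=R.T@np.linalg.inv(K)@np.array([*uv,1.]); return o+d*(z-o[2])/d[2]
def wray(c,s,uv,z):
    K=c["mtx"];p=np.array([uv[0]-K[0,2],uv[1]-K[1,2]]);r=np.hypot(*p);th=r/K[0,0]
    d=np.array([*(np.sin(th)*p/max(r,1e-9)),np.cos(th)])
    T=c["T_tool_cam"];Rt=Ro.from_rotvec(s["tcp_rot"]).as_matrix()
    o=Rt@T[:3,3]+s["tcp_pos"]; d=Rt@T[:3,:3]@d; return o+d*(z-o[2])/d[2]
E
python3 - <<'E'
from h import *
c=camera("top");f=c["frame"];hsv=cv2.cvtColor(f,cv2.COLOR_RGB2HSV)
m=((hsv[...,1]<50)&(hsv[...,2]>110)).astype(np.uint8)
m[:140]=0;m[250:]=0;m[:,:225]=0;m[:,420:]=0
m=cv2.morphologyEx(m,cv2.MORPH_OPEN,np.ones((3,3)))
for k in cv2.findContours(m,cv2.RETR_EXTERNAL,2)[0]:
    if cv2.contourArea(k)<500: continue
    r=cv2.minAreaRect(k);b=cv2.boxPoints(r)
    z=.046 if r[0][0]<320 else .005
    P=np.array([ray(c,q,z) for q in b]);print(r,P.mean(0));
    for i in range(2):
        e=P[i+1]-P[i];print(np.linalg.norm(e),np.degrees(np.arctan2(e[1],e[0])))
m=((hsv[...,2]<60)).astype(np.uint8)
print("dark")
n,l,st,ce=cv2.connectedComponentsWithStats(m[150:240,230:420])
for i in range(1,n):
    if st[i,4]>8:
        u=ce[i]+[230,150];print(st[i,4],u,ray(c,u,.085)[:2])
m=((hsv[...,2]<130)).astype(np.uint8)
m2=m[185:218,362:392]
k=max(cv2.findContours(m2,cv2.RETR_EXTERNAL,2)[0],key=cv2.contourArea);r=cv2.minAreaRect(k);u=np.array(r[0])+[362,185]
print("fin",r,u,ray(c,u,.03))
E
```

```text
((375.6000061035156, 201.3000030517578), (40.696434020996094, 50.98234558105469), 26.56505012512207) [ 0.50224998 -0.17338944  0.005     ]
0.18349207127743564 -26.40324712220727
0.14378283801024688 -117.08654741394349
((271.23077392578125, 192.15383911132812), (65.11055755615234, 55.304752349853516), 78.69007110595703) [0.5258737  0.18987778 0.046     ]
0.19195223553575047 -78.00746144659246
0.2293162529022924 -168.04218281630202
dark
fin ((14.785469055175781, 15.652249336242676), (4.705882549285889, 23.705883026123047), 28.07248878479004) [376.78546906 200.65224934] [ 0.49941953 -0.1746789   0.03      ]
```

```bash
R='{"x":-590,"y":530,"z":50,"rz":6.5,"hand":1}'; echo skip
```

```text
skip
```

```bash
python3 -m pendant '[{"x":-295,"y":265,"z":0,"rz":3,"hand":1},{"x":-295,"y":265,"z":0,"rz":3,"hand":1},{"x":-295,"y":265,"z":0,"rz":3,"hand":1},{"x":-295,"y":265,"z":0,"rz":3,"hand":1},{"x":-295,"y":265,"z":0,"rz":3,"hand":1},{"x":-295,"y":265,"z":0,"rz":3,"hand":1},{"x":-295,"y":265,"z":0,"rz":3,"hand":1},{"x":-295,"y":265,"z":0,"rz":3,"hand":1},{"x":-295,"y":265,"z":0,"rz":3,"hand":1},{"x":-590,"y":530,"z":50,"rz":6.5,"hand":1},{"x":-590,"y":530,"z":50,"rz":6.5,"hand":1},{"x":-590,"y":530,"z":50,"rz":6.5,"hand":1},{"x":-590,"y":530,"z":50,"rz":6.5,"hand":1},{"x":-590,"y":530,"z":50,"rz":6.5,"hand":1},{"x":-590,"y":530,"z":50,"rz":6.5,"hand":1},{"x":-590,"y":530,"z":50,"rz":6.5,"hand":1},{"x":-590,"y":530,"z":50,"rz":6.5,"hand":1},{"x":-590,"y":530,"z":50,"rz":6.5,"hand":1},{"x":-590,"y":530,"z":50,"rz":6.5,"hand":1},{"x":-590,"y":530,"z":50,"rz":6.5,"hand":1}]'
```

```text
invalid input at $[0]: expected keys x, y, z, rx, ry, rz, hand
```

```bash
python3 -m pendant '[{"x":-295,"y":265,"z":0,"rx":0,"ry":0,"rz":3,"hand":1},{"x":-295,"y":265,"z":0,"rx":0,"ry":0,"rz":3,"hand":1},{"x":-295,"y":265,"z":0,"rx":0,"ry":0,"rz":3,"hand":1},{"x":-295,"y":265,"z":0,"rx":0,"ry":0,"rz":3,"hand":1},{"x":-295,"y":265,"z":0,"rx":0,"ry":0,"rz":3,"hand":1},{"x":-295,"y":265,"z":0,"rx":0,"ry":0,"rz":3,"hand":1},{"x":-295,"y":265,"z":0,"rx":0,"ry":0,"rz":3,"hand":1},{"x":-295,"y":265,"z":0,"rx":0,"ry":0,"rz":3,"hand":1},{"x":-295,"y":265,"z":0,"rx":0,"ry":0,"rz":3,"hand":1},{"x":-295,"y":265,"z":0,"rx":0,"ry":0,"rz":3,"hand":1},{"x":-590,"y":530,"z":50,"rx":0,"ry":0,"rz":6.5,"hand":1},{"x":-590,"y":530,"z":50,"rx":0,"ry":0,"rz":6.5,"hand":1},{"x":-590,"y":530,"z":50,"rx":0,"ry":0,"rz":6.5,"hand":1},{"x":-590,"y":530,"z":50,"rx":0,"ry":0,"rz":6.5,"hand":1},{"x":-590,"y":530,"z":50,"rx":0,"ry":0,"rz":6.5,"hand":1},{"x":-590,"y":530,"z":50,"rx":0,"ry":0,"rz":6.5,"hand":1},{"x":-590,"y":530,"z":50,"rx":0,"ry":0,"rz":6.5,"hand":1},{"x":-590,"y":530,"z":50,"rx":0,"ry":0,"rz":6.5,"hand":1},{"x":-590,"y":530,"z":50,"rx":0,"ry":0,"rz":6.5,"hand":1},{"x":-590,"y":530,"z":50,"rx":0,"ry":0,"rz":6.5,"hand":1}]'
```

```text
t: 1.87
tcp_pos: [0.5008, -0.1779, 0.1712]
tcp_rot: [-2.677, -1.643, 0.002]
wrist_force: [0.0, 0.7, 0.2]
opening: 0.0877
```

```bash
python3 - <<'E'
from h import *
s=get_state();print(s["t"],s["tcp_pos"],s["tcp_rot"],s["joints"])
c=camera("wrist");cv2.imwrite("pics/w1.png",c["frame"][:,:,::-1])
E
```

```text
1.8667 [ 0.50079782 -0.17786035  0.17120068] [-2.67712549e+00 -1.64333067e+00  2.18153849e-03] [-4.04657279e-01 -9.68875141e-02  1.50913956e+00 -9.56520382e-04
  1.73041068e+00 -1.50587868e+00]
```

View pics/w1.png

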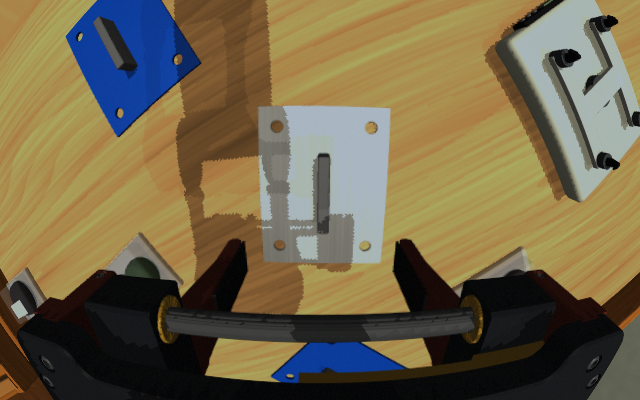

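The wrist view shows the tray squarely, with holes near (276,127), (371,128), (364,246) and (280,246). The fin runs from (323,155) to (323,232).

```bash
python3 - <<'E'
from h import *
s=get_state();c=camera("wrist");hsv=cv2.cvtColor(c["frame"],cv2.COLOR_RGB2HSV)
P=[]
for u,v in((276,127),(371,128),(364,246),(280,246)):
    w=(hsv[v-11:v+12,u-11:u+12,1]>75).astype(np.uint8)
    n,l,st,ce=cv2.connectedComponentsWithStats(w);i=1+st[1:,4].argmax()
    q=ce[i]+[u-11,v-11];p=wray(c,s,q,.003);P.append(p);print(st[i],q,p)
P=np.array(P);m=P.mean(0);print("c",m)
for a,b in((0,1),(3,2),(0,3),(1,2)):
    e=P[b]-P[a];print(np.linalg.norm(e),np.degrees(np.arctan2(e[1],e[0])))
R=Ro.from_rotvec(s["tcp_rot"]).as_matrix();print("toolx deg",np.degrees(np.arctan2(R[1,0],R[0,0])))
print("shift tool mm",1000*R.T@(m-s["tcp_pos"]))
print([wray(c,s,q,.037) for q in((323,155),(323,232))])
E
```

```text
[  8   4  12  12 112] [278.42857143 125.1875    ] [ 0.41985125 -0.18748689  0.003     ]
[  8   4  11  12 106] [372.8490566  126.40566038] [ 0.46620478 -0.09871585  0.003     ]
[ 9  6 10  9 69] [366.53623188 244.82608696] [ 0.58661316 -0.16190027  0.003     ]
[ 7  5 11  9 81] [281.11111111 243.95061728] [ 0.54022879 -0.25045622  0.003     ]
c [ 0.50322449 -0.17463981  0.003     ]
0.10014462535657535 62.42780957334994
0.09996832470536066 62.355078870046704
0.13585244591377402 -27.614006759144463
0.13597958766358104 -27.68828696420873
toolx deg 62.96757761429796
shift tool mm [  6.28125513  -0.32526562 167.0083603 ]
[array([ 0.46608205, -0.15832058,  0.037     ]), array([ 0.53654413, -0.19400936,  0.037     ])]
```

```bash
python3 -m pendant '[{"x":3,"y":0,"z":45,"rx":0,"ry":0,"rz":0.6,"hand":1},{"x":3,"y":0,"z":90,"rx":0,"ry":0,"rz":0.6,"hand":1},{"x":3,"y":0,"z":120,"rx":0,"ry":0,"rz":0.6,"hand":1},{"x":3,"y":0,"z":120,"rx":0,"ry":0,"rz":0.6,"hand":1},{"x":3,"y":0,"z":120,"rx":0,"ry":0,"rz":0.6,"hand":1},{"x":3,"y":0,"z":120,"rx":0,"ry":0,"rz":0.6,"hand":1}]'
python3 - <<'E'
from h import *
s=get_state();R=Ro.from_rotvec(s["tcp_rot"]).as_matrix();print("toolx deg",np.degrees(np.arctan2(R[1,0],R[0,0])),R[:,2])
print(1000*R.T@(np.array([.5032,-.1746,.010])-s["tcp_pos"]))
E
```

```text
t: 2.47
tcp_pos: [0.503, -0.1714, 0.0554]
tcp_rot: [2.681, 1.633, 0.003]
wrist_force: [0.2, 0.1, 0.6]
opening: 0.0879
toolx deg 62.670922000679624 [ 0.00284394 -0.0010242  -0.99999543]
[-2.82476513  1.49439428 45.37781113]
```

```bash
python3 -m pendant '[{"x":-3,"y":1.5,"z":15,"rx":0,"ry":0,"rz":0.3,"hand":1},{"x":-3,"y":1.5,"z":30,"rx":0,"ry":0,"rz":0.3,"hand":1},{"x":-3,"y":1.5,"z":40,"rx":0,"ry":0,"rz":0.3,"hand":1},{"x":-3,"y":1.5,"z":42,"rx":0,"ry":0,"rz":0.3,"hand":1},{"x":-3,"y":1.5,"z":42,"rx":0,"ry":0,"rz":0.3,"hand":1},{"x":-3,"y":1.5,"z":42,"rx":0,"ry":0,"rz":0.3,"hand":1}]'
python3 - <<'E'
from h import *
s=get_state();R=Ro.from_rotvec(s["tcp_rot"]).as_matrix();print("toolx deg",np.degrees(np.arctan2(R[1,0],R[0,0])),R[:,2])
print(1000*R.T@(np.array([.5032,-.1746,.010])-s["tcp_pos"]))
E
```

```text
t: 2.97
tcp_pos: [0.5028, -0.1751, 0.0124]
tcp_rot: [2.687, 1.625, 0.002]
wrist_force: [0.3, 0.0, -0.5]
opening: 0.0876
toolx deg 62.338981694584305 [ 2.11462979e-03 -8.45069712e-04 -9.99997407e-01]
[0.64796495 0.06449134 2.36549112]
```

```bash
python3 -m pendant '[{"x":0.5,"y":0,"z":1.5,"rx":0,"ry":0,"rz":0,"hand":1},{"x":0.5,"y":0,"z":1.5,"rx":0,"ry":0,"rz":0,"hand":0},{"x":0.5,"y":0,"z":1.5,"rx":0,"ry":0,"rz":0,"hand":0},{"x":0.5,"y":0,"z":1.5,"rx":0,"ry":0,"rz":0,"hand":0},{"x":0.5,"y":0,"z":1.5,"rx":0,"ry":0,"rz":0,"hand":0},{"x":0.5,"y":0,"z":1.5,"rx":0,"ry":0,"rz":0,"hand":0},{"x":0.5,"y":0,"z":1.5,"rx":0,"ry":0,"rz":0,"hand":0},{"x":0.5,"y":0,"z":1.5,"rx":0,"ry":0,"rz":0,"hand":0},{"x":0.5,"y":0,"z":1.5,"rx":0,"ry":0,"rz":0,"hand":0},{"x":0.5,"y":0,"z":1.5,"rx":0,"ry":0,"rz":0,"hand":0},{"x":0.5,"y":0,"z":1.5,"rx":0,"ry":0,"rz":0,"hand":0},{"x":0.5,"y":0,"z":1.5,"rx":0,"ry":0,"rz":0,"hand":0}]'
python3 - <<'E'
from h import *
s=get_state();R=Ro.from_rotvec(s["tcp_rot"]).as_matrix();a=np.degrees(np.arctan2(R[1,0],R[0,0]));print("toolx deg",a)
print(1000*R.T@(np.array([.526,.190,.200])-s["tcp_pos"]), "rz",-(102-a))
E
```

```text
t: 3.97
tcp_pos: [0.5022, -0.1744, 0.0091]
tcp_rot: [-2.688, -1.626, 0.0]
wrist_force: [0.9, 0.1, -0.9]
opening: 0.0182
toolx deg 62.332742289900835
[ 333.83945843 -148.12572752 -190.89952939] rz -39.667257710099165
```

```bash
python3 -m pendant '[{"x":0,"y":0,"z":0,"rx":0,"ry":0,"rz":0,"hand":0},{"x":0,"y":0,"z":0,"rx":0,"ry":0,"rz":0,"hand":0},{"x":0,"y":0,"z":0,"rx":0,"ry":0,"rz":0,"hand":0},{"x":0,"y":0,"z":0,"rx":0,"ry":0,"rz":0,"hand":0},{"x":0,"y":0,"z":-10,"rx":0,"ry":0,"rz":0,"hand":0},{"x":0,"y":0,"z":-35,"rx":0,"ry":0,"rz":0,"hand":0},{"x":0,"y":0,"z":-70,"rx":0,"ry":0,"rz":0,"hand":0},{"x":0,"y":0,"z":-105,"rx":0,"ry":0,"rz":0,"hand":0},{"x":0,"y":0,"z":-140,"rx":0,"ry":0,"rz":0,"hand":0},{"x":0,"y":0,"z":-175,"rx":0,"ry":0,"rz":0,"hand":0},{"x":0,"y":0,"z":-210,"rx":0,"ry":0,"rz":0,"hand":0},{"x":0,"y":0,"z":-240,"rx":0,"ry":0,"rz":0,"hand":0},{"x":0,"y":0,"z":-250,"rx":0,"ry":0,"rz":0,"hand":0},{"x":0,"y":0,"z":-250,"rx":0,"ry":0,"rz":0,"hand":0},{"x":0,"y":0,"z":-250,"rx":0,"ry":0,"rz":0,"hand":0}]'
python3 - <<'E'
from h import *
s=get_state();R=Ro.from_rotvec(s["tcp_rot"]).as_matrix();a=np.degrees(np.arctan2(R[1,0],R[0,0]));print("toolx deg",a)
d=np.array([np.cos(np.radians(12)),np.sin(np.radians(12)),0])
print(1000*R.T@(np.array([.526,.190,.300])-.18*d-s["tcp_pos"]), "rz",-(-78-a), s["joints"])
E
```

```text
t: 5.22
tcp_pos: [0.5021, -0.1744, 0.2579]
tcp_rot: [-2.687, -1.625, 0.001]
wrist_force: [0.7, -0.5, -4.0]
opening: 0.0117
toolx deg 62.33183563999869
[ 218.90695832 -286.65318125  -41.77187937] rz 140.3318356399987 [-3.98316603e-01 -8.19229390e-02  1.34166691e+00  5.99637711e-05
  1.88305699e+00 -1.48619395e+00]
```

```bash
python3 -m pendant '[{"x":11,"y":-14,"z":-10,"rx":0,"ry":0,"rz":7,"hand":0},{"x":22,"y":-29,"z":-20,"rx":0,"ry":0,"rz":14,"hand":0},{"x":33,"y":-43,"z":-30,"rx":0,"ry":0,"rz":21,"hand":0},{"x":44,"y":-57,"z":-40,"rx":0,"ry":0,"rz":28,"hand":0},{"x":55,"y":-72,"z":-42,"rx":0,"ry":0,"rz":35,"hand":0},{"x":66,"y":-86,"z":-42,"rx":0,"ry":0,"rz":42,"hand":0},{"x":77,"y":-100,"z":-42,"rx":0,"ry":0,"rz":49,"hand":0},{"x":88,"y":-115,"z":-42,"rx":0,"ry":0,"rz":56,"hand":0},{"x":99,"y":-129,"z":-42,"rx":0,"ry":0,"rz":63,"hand":0},{"x":110,"y":-143,"z":-42,"rx":0,"ry":0,"rz":70,"hand":0},{"x":120,"y":-158,"z":-42,"rx":0,"ry":0,"rz":77,"hand":0},{"x":131,"y":-172,"z":-42,"rx":0,"ry":0,"rz":84,"hand":0},{"x":142,"y":-186,"z":-42,"rx":0,"ry":0,"rz":91,"hand":0},{"x":153,"y":-201,"z":-42,"rx":0,"ry":0,"rz":98,"hand":0},{"x":164,"y":-215,"z":-42,"rx":0,"ry":0,"rz":105,"hand":0},{"x":175,"y":-229,"z":-42,"rx":0,"ry":0,"rz":112,"hand":0},{"x":186,"y":-244,"z":-42,"rx":0,"ry":0,"rz":119,"hand":0},{"x":197,"y":-258,"z":-42,"rx":0,"ry":0,"rz":126,"hand":0},{"x":208,"y":-272,"z":-42,"rx":0,"ry":0,"rz":133,"hand":0},{"x":219,"y":-287,"z":-42,"rx":0,"ry":0,"rz":140,"hand":0}]'
python3 - <<'E'
from h import *
s=get_state();print(s["t"],s["tcp_pos"],s["tcp_rot"],s["joints"])
c=camera("wrist");cv2.imwrite("pics/w2.png",c["frame"][:,:,::-1])
E
```

```text
t: 6.88
tcp_pos: [0.3488, 0.1533, 0.2976]
tcp_rot: [2.437, -1.975, -0.005]
wrist_force: [0.5, 0.7, -4.0]
opening: 0.0118
6.8833 [0.34884444 0.15332933 0.29764131] [ 2.43741936 -1.97468996 -0.00462877] [ 3.24768259e-01 -4.55038118e-01  1.57689974e+00  4.80545694e-06
  2.02523498e+00  1.68657642e+00]
```

View pics/w2.png

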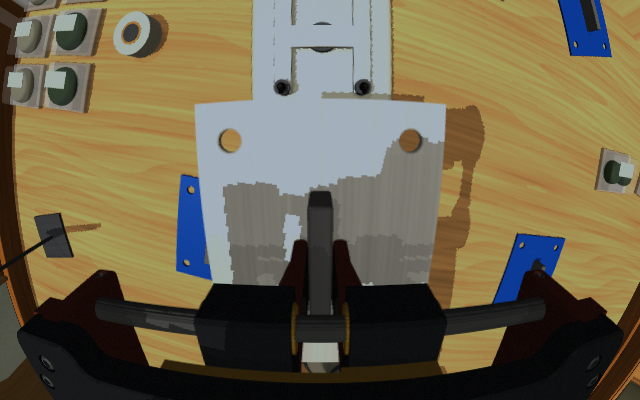

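The wrist view past the held tray shows two near pins at (282,87) and (363,87). The tray's own holes are at (230,140) and (411,140), so I can measure both in one frame.

```bash
cat > m.py <<'E'
from h import *
from scipy.optimize import brentq
def blob(m,u,v,h):
    n,l,st,ce=cv2.connectedComponentsWithStats(m[v-h:v+h+1,u-h:u+h+1].astype(np.uint8))
    i=1+st[1:,4].argmax();print(st[i]);return ce[i]+[u-h,v-h]
def run(pins,holes):
    s=get_state();c=camera("wrist");hsv=cv2.cvtColor(c["frame"],cv2.COLOR_RGB2HSV)
    print("tcp",s["tcp_pos"],s["t"])
    p=[blob(hsv[...,2]<60,*q,12) for q in pins]; h=[blob(hsv[...,1]>75,*q,15) for q in holes]
    R=Ro.from_rotvec(s["tcp_rot"]).as_matrix();out=[]
    for nm,q in(("pins",p),("holes",h)):
        g=lambda z:np.linalg.norm(wray(c,s,q[0],z)-wray(c,s,q[1],z))-.1
        zz=brentq(g,-.1,.35);print(nm,q,"z from spacing",zz)
        for z in ((zz,.095,.10) if nm=="pins" else (zz,s["tcp_pos"][2]-.007)):
            A=[wray(c,s,k,z) for k in q];e=A[1]-A[0]
            print(" z%.3f"%z,"mid",(A[0]+A[1])[:2]/2,"len",np.linalg.norm(e),"yaw",np.degrees(np.arctan2(e[1],e[0])),"tool mm",1000*R.T@((A[0]+A[1])/2-s["tcp_pos"]))
    print("toolx",np.degrees(np.arctan2(R[1,0],R[0,0])),R[:,2])
E
python3 -c "
from m import *
run([(282,87),(363,87)],[(230,140),(411,140)])"
```

```text
tcp [0.34767272 0.1555135  0.29787485] 6.9333
[  8   6  15  14 151]
[  5   6  16  14 152]
[  6   4  20  23 358]
[  3   4  21  23 360]
pins [array([284.43708609,  87.64238411]), array([364.06578947,  87.09210526])] z from spacing 0.06442112146926796
 z0.064 mid [0.46108752 0.17367114] len 0.09999999999999999 yaw -77.89549035455697 tool mm [   5.13512791 -116.10300694  232.78097232]
 z0.095 mid [0.4585916  0.17357033] len 0.09226271328623095 yaw -77.89549035455697 tool mm [   4.69008031 -113.46080327  202.21746053]
 z0.100 mid [0.45818349 0.17355385] len 0.09099757749879633 yaw -77.89549035455698 tool mm [   4.61730989 -113.02877243  197.21997317]
holes [array([230.30167598, 140.22625698]), array([409.28888889, 140.275     ])] z from spacing 0.29068866675214466
 z0.291 mid [0.41445699 0.16967953] len 0.09999999999999999 yaw -78.51898661296866 tool mm [ -0.58151333 -68.30786819   6.79361373]
 z0.291 mid [0.41447282 0.16968249] len 0.09988979977994168 yaw -78.51898661296865 tool mm [ -0.58155228 -68.3229063    6.60734391]
toolx -78.52148002680194 [-5.95354335e-03  3.64582771e-04 -9.99982211e-01]
```

```bash
python3 -m pendant '[{"x":1,"y":-30,"z":0,"rx":0,"ry":0,"rz":-0.6,"hand":0},{"x":2,"y":-65,"z":0,"rx":0,"ry":0,"rz":-0.6,"hand":0},{"x":3,"y":-100,"z":10,"rx":0,"ry":0,"rz":-0.6,"hand":0},{"x":4,"y":-135,"z":35,"rx":0,"ry":0,"rz":-0.6,"hand":0},{"x":5,"y":-165,"z":70,"rx":0,"ry":0,"rz":-0.6,"hand":0},{"x":5,"y":-182,"z":100,"rx":0,"ry":0,"rz":-0.6,"hand":0},{"x":5,"y":-182,"z":125,"rx":0,"ry":0,"rz":-0.6,"hand":0},{"x":5,"y":-182,"z":138,"rx":0,"ry":0,"rz":-0.6,"hand":0},{"x":5,"y":-182,"z":138,"rx":0,"ry":0,"rz":-0.6,"hand":0},{"x":5,"y":-182,"z":138,"rx":0,"ry":0,"rz":-0.6,"hand":0},{"x":5,"y":-182,"z":138,"rx":0,"ry":0,"rz":-0.6,"hand":0}]'
python3 - <<'E'
from h import *
s=get_state();R=Ro.from_rotvec(s["tcp_rot"]).as_matrix();print(np.degrees(np.arctan2(R[1,0],R[0,0])),R[:,2])
print(1000*R.T@(np.array([.5273,.1873,.14])-s["tcp_pos"]))
c=camera("wrist");cv2.imwrite("pics/w3.png",cv2.resize(c["frame"][60:260,170:470,::-1],None,fx=2.6,fy=2.6,interpolation=cv2.INTER_CUBIC))
E
```

```text
t: 7.9
tcp_pos: [0.529, 0.1867, 0.1654]
tcp_rot: [-2.456, 1.955, -0.003]
wrist_force: [1.1, 1.0, -3.3]
opening: 0.0118
-77.02453387516884 [ 3.14224424e-03  8.16119577e-04 -9.99994730e-01]
[-0.9939078   1.59698405 25.4213677 ]
```

View pics/w3.png

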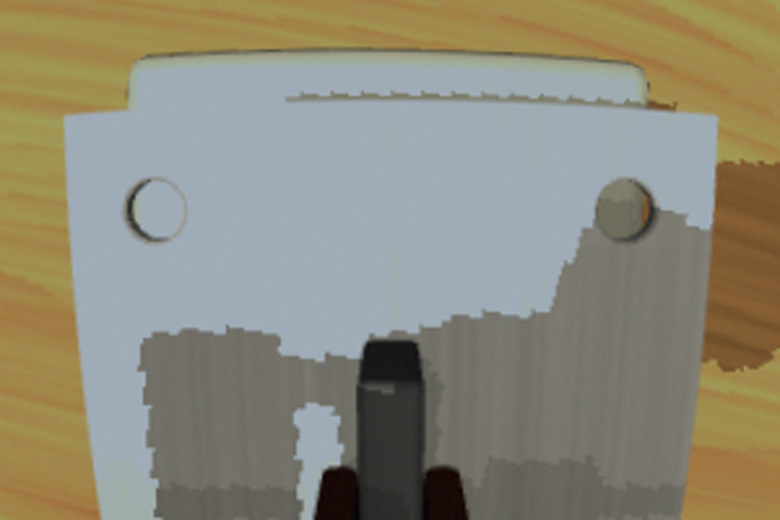

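No pins show through the holes here. That is expected, because the rays through the holes spread outward past the pins. The tray overhangs the scale body equally at left and right (66 and 69 px). I'll correct the yaw and offset and go down to just above the tips.

```bash
python3 -m pendant '[{"x":-1,"y":1.6,"z":10,"rx":0,"ry":0,"rz":0.85,"hand":0},{"x":-1,"y":1.6,"z":25,"rx":0,"ry":0,"rz":0.85,"hand":0},{"x":-1,"y":1.6,"z":38,"rx":0,"ry":0,"rz":0.85,"hand":0},{"x":-1,"y":1.6,"z":38,"rx":0,"ry":0,"rz":0.85,"hand":0},{"x":-1,"y":1.6,"z":38,"rx":0,"ry":0,"rz":0.85,"hand":0},{"x":-1,"y":1.6,"z":38,"rx":0,"ry":0,"rz":0.85,"hand":0},{"x":-1,"y":1.6,"z":38,"rx":0,"ry":0,"rz":0.85,"hand":0},{"x":-1,"y":1.6,"z":38,"rx":0,"ry":0,"rz":0.85,"hand":0}]'
cat > st.py <<'E'
from h import *
s=get_state();R=Ro.from_rotvec(s["tcp_rot"]).as_matrix();print("yaw",np.degrees(np.arctan2(R[1,0],R[0,0])),"z",R[:,2])
print("pos",s["tcp_pos"],"to go mm",1000*R.T@(np.array([.5273,.1873,.10])-s["tcp_pos"]),"F",s["wrist_force"],"T",s["wrist_torque"], "tool F",R.T@s["wrist_force"])
E
python3 st.py; python3 - <<'E'
from h import *
c=camera("scene");cv2.imwrite("pics/s2.png",cv2.resize(c["frame"][110:230,280:430,::-1],None,fx=5,fy=5,interpolation=cv2.INTER_CUBIC))
E
```

```text
t: 8.62
tcp_pos: [0.5273, 0.1875, 0.1262]
tcp_rot: [-2.442, 1.974, -0.002]
wrist_force: [0.3, 0.6, -4.5]
opening: 0.0119
yaw -77.92044405449138 z [ 1.65475772e-03  4.50120162e-04 -9.99998530e-01]
pos [0.52725924 0.18750503 0.12620021] to go mm [ 0.2114743   0.04791595 26.20014163] F [ 0.2986226   0.64291509 -4.46987213] T [0.01602979 0.15512762 0.04822525] tool F [-0.56576744 -0.41889857  4.4706491 ]
```

View pics/s2.png

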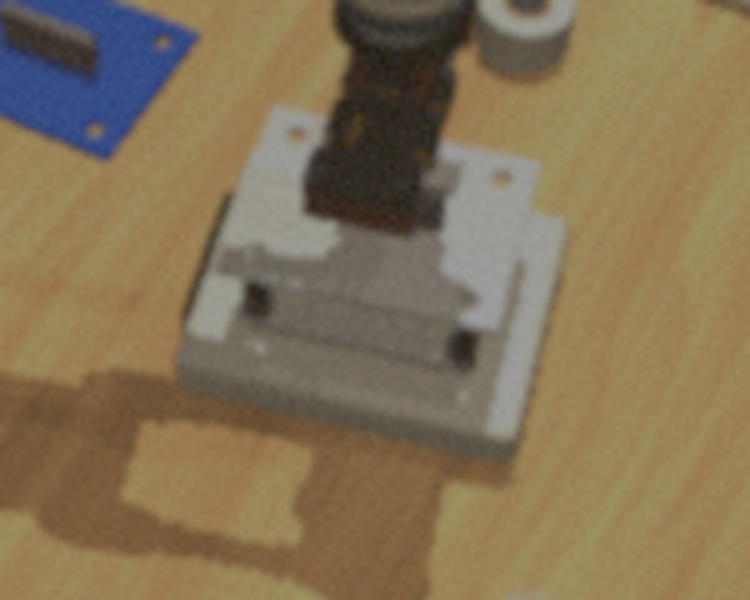

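The scene view shows the tray level above the scale, with the two near pins (dark spots at (258,298) and (460,345)) just under its edge. I'm descending in small steps while watching the force.

```bash
python3 -m pendant '[{"x":0,"y":0,"z":4,"rx":0,"ry":0,"rz":0,"hand":0},{"x":0,"y":0,"z":8,"rx":0,"ry":0,"rz":0,"hand":0},{"x":0,"y":0,"z":12,"rx":0,"ry":0,"rz":0,"hand":0},{"x":0,"y":0,"z":14,"rx":0,"ry":0,"rz":0,"hand":0},{"x":0,"y":0,"z":15,"rx":0,"ry":0,"rz":0,"hand":0},{"x":0,"y":0,"z":16,"rx":0,"ry":0,"rz":0,"hand":0},{"x":0,"y":0,"z":16,"rx":0,"ry":0,"rz":0,"hand":0}]'; python3 st.py
python3 -m pendant '[{"x":0,"y":0,"z":1,"rx":0,"ry":0,"rz":0,"hand":0},{"x":0,"y":0,"z":2,"rx":0,"ry":0,"rz":0,"hand":0},{"x":0,"y":0,"z":3,"rx":0,"ry":0,"rz":0,"hand":0},{"x":0,"y":0,"z":3,"rx":0,"ry":0,"rz":0,"hand":0}]'; python3 st.py

```

```text
t: 9.25
tcp_pos: [0.5267, 0.1873, 0.1089]
tcp_rot: [2.443, -1.975, -0.0]
wrist_force: [0.6, 0.2, -3.1]
opening: 0.012
yaw -77.92013797380976 z [-3.48698035e-04 -8.00751351e-05 -9.99999936e-01]
pos [0.52671448 0.18734559 0.10886299] to go mm [ 0.16706847 -0.56618686  8.8627891 ] F [ 0.5571555   0.23846772 -3.12081451] T [0.03547735 0.13129114 0.02350159] tool F [-0.11660527 -0.59584001  3.12060094]
t: 9.58
tcp_pos: [0.5267, 0.1874, 0.1059]
tcp_rot: [2.443, -1.975, -0.0]
wrist_force: [0.5, -0.1, -3.3]
opening: 0.012
yaw -77.91968128261965 z [-2.30779943e-04 -3.58992721e-05 -9.99999973e-01]
pos [0.52671368 0.18736583 0.10592658] to go mm [ 0.18715627 -0.56094454  5.92644413] F [ 0.46226522 -0.09942448 -3.32208883] T [-0.0530674   0.16949494 -0.0108474 ] tool F [ 0.19401067 -0.43199527  3.32198563]
```

```bash
python3 -m pendant '[{"x":0,"y":-0.5,"z":1,"rx":0,"ry":0,"rz":0,"hand":0},{"x":0,"y":-0.5,"z":2,"rx":0,"ry":0,"rz":0,"hand":0},{"x":0,"y":-0.5,"z":3,"rx":0,"ry":0,"rz":0,"hand":0},{"x":0,"y":-0.5,"z":3,"rx":0,"ry":0,"rz":0,"hand":0}]'; python3 st.py
python3 -m pendant '[{"x":0,"y":0,"z":1,"rx":0,"ry":0,"rz":0,"hand":0},{"x":0,"y":0,"z":2,"rx":0,"ry":0,"rz":0,"hand":0},{"x":0,"y":0,"z":2,"rx":0,"ry":0,"rz":0,"hand":0}]'; python3 st.py
python3 -m pendant '[{"x":0,"y":0,"z":1,"rx":0,"ry":0,"rz":0,"hand":0},{"x":0,"y":0,"z":2,"rx":0,"ry":0,"rz":0,"hand":0},{"x":0,"y":0,"z":2,"rx":0,"ry":0,"rz":0,"hand":0}]'; python3 st.py

```

```text
t: 9.92
tcp_pos: [0.5272, 0.1874, 0.1028]
tcp_rot: [2.443, -1.975, -0.0]
wrist_force: [-0.7, 0.1, -3.5]
opening: 0.0119
yaw -77.92308020687528 z [-4.53975154e-04 -1.04722584e-04 -9.99999891e-01]
pos [0.52716799 0.1874314  0.10280458] to go mm [ 0.15609085 -0.10290046  2.80452864] F [-0.66402778  0.14930126 -3.47412545] T [-0.05996167  0.14486601 -0.01137552] tool F [-0.28495365  0.6164753   3.47441089]
t: 10.17
tcp_pos: [0.5271, 0.1874, 0.1008]
tcp_rot: [2.443, -1.975, -0.0]
wrist_force: [0.3, 0.1, -3.8]
opening: 0.012
yaw -77.9205095538679 z [-4.39275516e-04 -1.22213169e-04 -9.99999896e-01]
pos [0.52714488 0.18743411 0.10083832] to go mm [ 0.16358011 -0.12400232  0.83826706] F [ 0.31427149  0.12439427 -3.76128972] T [-0.0046229   0.11181476  0.05331407] tool F [-0.05597656 -0.33505658  3.76113607]
t: 10.42
tcp_pos: [0.5274, 0.1876, 0.099]
tcp_rot: [-2.443, 1.975, -0.0]
wrist_force: [1.1, 0.1, -3.4]
opening: 0.0122
yaw -77.91719159133203 z [ 1.96899456e-04  1.73549092e-04 -9.99999966e-01]
pos [0.52736011 0.1875507  0.09903022] to go mm [ 0.23243834  0.11103151 -0.96983399] F [ 1.13618972  0.14969563 -3.35649075] T [ 0.02823816  0.04353599 -0.04104449] tool F [ 0.09188509 -1.14158553  3.35674033]
```

```bash
python3 -m pendant '[{"x":0,"y":0,"z":1,"rx":0,"ry":0,"rz":0,"hand":0},{"x":0,"y":0,"z":1,"rx":0,"ry":0,"rz":0,"hand":0}]'; python3 st.py
python3 -m pendant '[{"x":0,"y":0,"z":1,"rx":0,"ry":0,"rz":0,"hand":0},{"x":0,"y":0,"z":1,"rx":0,"ry":0,"rz":0,"hand":0}]'; python3 st.py

```

```text
t: 10.58
tcp_pos: [0.5275, 0.1876, 0.0983]
tcp_rot: [-2.442, 1.975, -0.001]
wrist_force: [1.0, 0.3, -3.2]
opening: 0.0122
yaw -77.91540552101073 z [ 6.95741380e-04  3.42201941e-04 -9.99999699e-01]
pos [0.52751518 0.18761983 0.0982599 ] to go mm [ 0.26736606  0.27606225 -1.74036335] F [ 1.00461644  0.25673395 -3.23955599] T [ 0.09215964 -0.07682683  0.02199801] tool F [-0.04011033 -1.03366607  3.24034183]
t: 10.75
tcp_pos: [0.5277, 0.1877, 0.0974]
tcp_rot: [-2.442, 1.975, -0.001]
wrist_force: [1.5, 0.8, -2.2]
opening: 0.0118
yaw -77.91480453850728 z [ 1.17885194e-03  5.64650003e-04 -9.99999146e-01]
pos [0.52767272 0.18769754 0.09741403] to go mm [ 0.30990126  0.44439832 -2.58663446] F [ 1.48847882  0.82780182 -2.16287746] T [ 0.2037536  -0.22291817  0.06217856] tool F [-0.49715843 -1.62605328  2.16509773]
```

```bash
python3 -m pendant '[{"x":-0.3,"y":-0.7,"z":0,"rx":0,"ry":0,"rz":0,"hand":0},{"x":-0.3,"y":-0.7,"z":0,"rx":0,"ry":0,"rz":0,"hand":0},{"x":-0.3,"y":-0.7,"z":0,"rx":0,"ry":0,"rz":0,"hand":0}]'; python3 st.py
python3 -m pendant '[{"x":0,"y":0,"z":1,"rx":0,"ry":0,"rz":0,"hand":0},{"x":0,"y":0,"z":1,"rx":0,"ry":0,"rz":0,"hand":0}]'; python3 st.py

```

```text
t: 11.0
tcp_pos: [0.528, 0.1879, 0.0972]
tcp_rot: [-2.443, 1.975, -0.0]
wrist_force: [0.8, 0.3, -2.3]
opening: 0.0121
yaw -77.92280393816412 z [ 1.20349007e-04 -1.96633494e-05 -9.99999993e-01]
pos [0.52798189 0.18791541 0.09716182] to go mm [ 0.45924326  0.79524178 -2.83824832] F [ 0.7949071   0.29240775 -2.29268762] T [ 0.16291283 -0.14558127  0.09607154] tool F [-0.11971966 -0.838233    2.29277752]
t: 11.17
tcp_pos: [0.5281, 0.188, 0.0963]
tcp_rot: [-2.442, 1.975, -0.001]
wrist_force: [1.7, 1.5, -1.2]
opening: 0.0117
yaw -77.9200059886277 z [ 7.05777668e-04  3.11723556e-04 -9.99999702e-01]
pos [0.52814052 0.18802308 0.09628993] to go mm [ 0.53057939  0.97042749 -3.71088714] F [ 1.6931427   1.53232496 -1.15749006] T [ 0.28017594 -0.28481041  0.02613865] tool F [-1.14387579 -1.9754559   1.15916236]
```

```bash
python3 -m pendant '[{"x":-0.6,"y":-0.8,"z":0,"rx":0,"ry":0,"rz":0,"hand":0},{"x":-0.6,"y":-0.8,"z":0,"rx":0,"ry":0,"rz":0,"hand":0},{"x":-0.6,"y":-0.8,"z":0,"rx":0,"ry":0,"rz":0,"hand":0}]'; python3 st.py
python3 -m pendant '[{"x":0,"y":0,"z":1,"rx":0,"ry":0,"rz":0,"hand":0},{"x":0,"y":0,"z":1,"rx":0,"ry":0,"rz":0,"hand":0}]'; python3 st.py

```

```text
t: 11.42
tcp_pos: [0.5284, 0.1885, 0.0961]
tcp_rot: [2.442, -1.975, -0.0]
wrist_force: [-0.8, -0.6, -1.9]
opening: 0.0119
yaw -77.92352223682865 z [-5.77572654e-04 -3.96809064e-04 -9.99999754e-01]
pos [0.52837688 0.18851034 0.09610802] to go mm [ 0.959295    1.30879216 -3.89087577] F [-0.78719275 -0.60601759 -1.90811236] T [-0.07718803  0.19795776  0.00867667] tool F [0.4274019  0.89532446 1.90880702]
t: 11.58
tcp_pos: [0.5285, 0.1886, 0.0955]
tcp_rot: [2.443, -1.975, 0.0]
wrist_force: [-0.9, -0.5, 0.8]
opening: 0.0117
yaw -77.92438115374158 z [ 3.68917893e-05 -5.56061140e-05 -9.99999998e-01]
pos [0.52850298 0.1886087  0.09554307] to go mm [ 1.0283501   1.45003234 -4.45689766] F [-0.88985676 -0.48714151  0.83059897] T [-0.1727355   0.42415535 -0.01063615] tool F [ 0.29025356  0.97205722 -0.83060471]
```

```bash
python3 -m pendant '[{"x":0.2,"y":0.3,"z":1,"rx":0,"ry":0,"rz":0,"hand":0},{"x":0.2,"y":0.3,"z":1,"rx":0,"ry":0,"rz":0,"hand":0},{"x":0.2,"y":0.3,"z":1,"rx":0,"ry":0,"rz":0,"hand":0}]'; python3 st.py
```

```text
t: 11.83
tcp_pos: [0.5286, 0.1886, 0.095]
tcp_rot: [-2.442, 1.975, -0.001]
wrist_force: [-1.3, -0.3, 4.2]
opening: 0.0118
yaw -77.92032885648605 z [ 1.17129629e-03  5.57384555e-04 -9.99999159e-01]
pos [0.52857666 0.18858463 0.09495206] to go mm [ 0.98750251  1.51085129 -5.05014537] F [-1.33479945 -0.33327815  4.2120574 ] T [-0.00060909  0.44018321  0.05128873] tool F [ 0.04529961  1.36967263 -4.21380306]
```

The tray has settled onto the catches, with about 7.5 N of contact. Pushing all four through together could reach 24 N, so I'll rock it slightly and click them in pairs.

```bash
python3 -m pendant '[{"x":0,"y":0.4,"z":0,"rx":0.5,"ry":0,"rz":0,"hand":0},{"x":0,"y":0.5,"z":0,"rx":1,"ry":0,"rz":0,"hand":0},{"x":0,"y":0.6,"z":0,"rx":1.5,"ry":0,"rz":0,"hand":0},{"x":0,"y":0.6,"z":0,"rx":1.5,"ry":0,"rz":0,"hand":0}]'; python3 st.py
python3 -m pendant '[{"x":0,"y":0.1,"z":0,"rx":0.5,"ry":0,"rz":0,"hand":0},{"x":0,"y":0.2,"z":0,"rx":1,"ry":0,"rz":0,"hand":0},{"x":0,"y":0.2,"z":0,"rx":1,"ry":0,"rz":0,"hand":0}]'; python3 st.py
```

```text
t: 12.17
tcp_pos: [0.5275, 0.1883, 0.0941]
tcp_rot: [-2.427, 1.962, -0.026]
wrist_force: [-0.2, 0.8, 3.1]
opening: 0.0119
yaw -77.91740596486626 z [ 0.02628448  0.00569368 -0.99963829]
pos [0.52747945 0.18828082 0.09413975] to go mm [ 0.92114761  0.22304006 -5.86843643] F [-0.23858362  0.80355781  3.11659032] T [0.05639374 0.55042466 0.01430172] tool F [-0.83590184 -0.01874335 -3.11715886]
t: 12.42
tcp_pos: [0.5276, 0.1883, 0.0943]
tcp_rot: [-2.415, 1.953, -0.044]
wrist_force: [0.2, 1.1, 3.2]
opening: 0.0117
yaw -77.9171013989162 z [ 0.04391651  0.00951211 -0.99898992]
pos [0.52759025 0.18831244 0.09425776] to go mm [ 0.92862753  0.23721545 -5.75881912] F [0.16127148 1.05337061 3.16033304] T [0.09121292 0.39343618 0.00983701] tool F [-0.99661871 -0.51981901 -3.1400386 ]
```

```bash
python3 -m pendant '[{"x":-0.2,"y":0,"z":0.5,"rx":0,"ry":0,"rz":0,"hand":0},{"x":-0.2,"y":0,"z":1,"rx":0,"ry":0,"rz":0,"hand":0},{"x":-0.2,"y":0,"z":1,"rx":0,"ry":0,"rz":0,"hand":0}]'; python3 st.py
python3 -m pendant '[{"x":0,"y":0,"z":0.5,"rx":0,"ry":0,"rz":0,"hand":0},{"x":0,"y":0,"z":1,"rx":0,"ry":0,"rz":0,"hand":0},{"x":0,"y":0,"z":1,"rx":0,"ry":0,"rz":0,"hand":0}]'; python3 st.py
```

```text
t: 12.67
tcp_pos: [0.5279, 0.1884, 0.094]
tcp_rot: [-2.416, 1.953, -0.044]
wrist_force: [-0.4, 0.6, 7.2]
opening: 0.0118
yaw -77.92702940473362 z [ 0.04385436  0.00915277 -0.99899601]
pos [0.52787736 0.18837649 0.09399255] to go mm [ 0.93325514  0.51983928 -6.03659603] F [-0.43336537  0.56360749  7.24698417] T [-0.09550034  0.62081992  0.00814201] tool F [-0.64017173 -0.01907177 -7.25355464]
t: 12.92
tcp_pos: [0.5281, 0.1885, 0.0938]
tcp_rot: [-2.415, 1.953, -0.045]
wrist_force: [-3.0, -0.3, 10.0]
opening: 0.0119
yaw -77.92548167653 z [ 0.04453238  0.00941151 -0.99896361]
pos [0.52809792 0.18847053 0.09376453] to go mm [ 0.97842111  0.74025282 -6.2755542 ] F [-2.97866021 -0.30824705  9.97356024] T [-0.13800955  0.86536307 -0.05798885] tool F [ -0.32053983   2.52019894 -10.09877163]
```

The force is climbing with almost no travel, so I'm looking before pressing further.

```bash
python3 -m pendant '[{"x":0,"y":0.5,"z":-1.5,"rx":0,"ry":0,"rz":0,"hand":0},{"x":0,"y":0.5,"z":-1.5,"rx":0,"ry":0,"rz":0,"hand":0}]'; python3 st.py;python3 - <<'E'
from h import *
c=camera("wrist");cv2.imwrite("pics/w4raw.png",c["frame"][:,:,::-1])
a=cv2.resize(c["frame"][80:200,200:460,::-1],None,fx=3,fy=3,interpolation=cv2.INTER_CUBIC)
d=camera("scene");cv2.imwrite("pics/s3raw.png",d["frame"][:,:,::-1])
b=cv2.resize(d["frame"][120:210,300:410,::-1],None,fx=5,fy=5,interpolation=cv2.INTER_CUBIC)[:235]
b=cv2.resize(d["frame"][130:205,305:405,::-1],(320,240),interpolation=cv2.INTER_CUBIC)
im=np.zeros((600,780,3),np.uint8);im[:360]=a;im[360:,:320]=b;cv2.imwrite("pics/w4.png",im)
E
```

```text
t: 13.08
tcp_pos: [0.5275, 0.1883, 0.0942]
tcp_rot: [-2.415, 1.953, -0.044]
wrist_force: [0.9, 0.4, 5.2]
opening: 0.0117
yaw -77.92785202088628 z [ 0.04406586  0.0092394  -0.9989859 ]
pos [0.52750985 0.18829883 0.09415627] to go mm [ 0.93390891  0.15058833 -5.85628026] F [0.89338318 0.35008263 5.23917064] T [ 0.00912881  0.2442988  -0.00832128] tool F [-0.15454622 -1.18177138 -5.19125536]
```

View pics/w4.png

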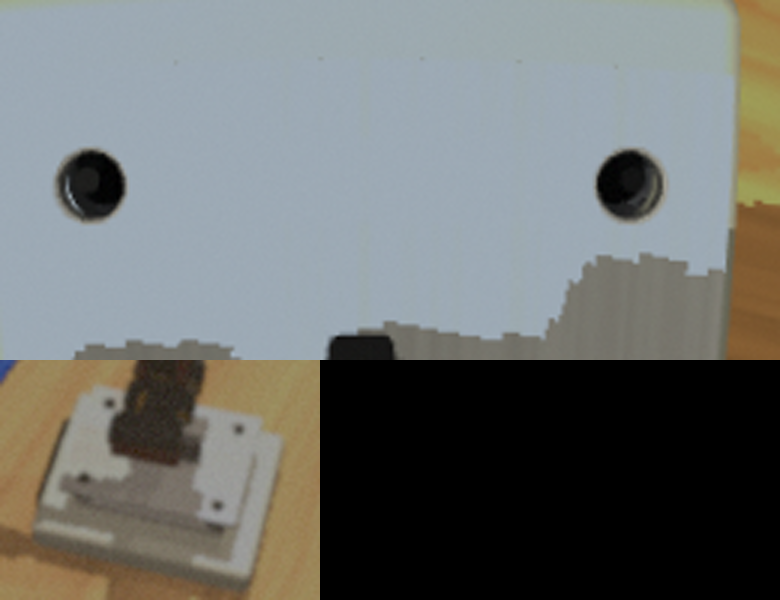

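All four pins show inside their holes in both views (wrist crop holes at (91,186) and (631,185), pins central). The -3 N side load at the peak suggests the catches are loaded off-centre, so I'm trimming toward -x and pressing again.

```bash
python3 -m pendant '[{"x":0,"y":0.2,"z":0.5,"rx":0,"ry":0,"rz":0,"hand":0},{"x":0,"y":0.2,"z":1,"rx":0,"ry":0,"rz":0,"hand":0},{"x":0,"y":0.2,"z":1,"rx":0,"ry":0,"rz":0,"hand":0}]'; python3 st.py
python3 -m pendant '[{"x":0,"y":0.2,"z":0.5,"rx":0,"ry":0,"rz":0,"hand":0},{"x":0,"y":0.4,"z":1,"rx":0,"ry":0,"rz":0,"hand":0},{"x":0,"y":0.4,"z":1,"rx":0,"ry":0,"rz":0,"hand":0}]'; python3 st.py
```

```text
t: 13.43
tcp_pos: [0.5276, 0.1884, 0.0939]
tcp_rot: [-2.415, 1.953, -0.045]
wrist_force: [-0.1, 0.4, 9.0]
opening: 0.0119
yaw -77.92402634722806 z [ 0.04489675  0.0094973  -0.99894649]
pos [0.52760178 0.18836868 0.09386105] to go mm [ 0.98254183  0.23642313 -6.15617659] F [-0.12232278  0.41100883  8.95937397] T [-0.05362514  0.34934162  0.02761787] tool F [-0.42655706 -0.37755512 -8.95152358]
t: 13.68
tcp_pos: [0.5274, 0.1884, 0.0927]
tcp_rot: [-2.414, 1.953, -0.045]
wrist_force: [0.3, 1.4, 5.6]
opening: 0.012
yaw -77.92495657052886 z [ 0.04530375  0.00970651 -0.9989261 ]
pos [0.5273578  0.18838738 0.09272431] to go mm [ 1.05112606 -0.05340843 -7.28105195] F [0.27989105 1.37611993 5.62072847] T [ 0.12143049 -0.26790149 -0.00317488] tool F [-1.28720316 -0.82138765 -5.58865493]
```

The force dropped by 3.4 N over 1.2 mm of travel, so the -x pair is over the noses. Now I'll level out, pushing the +x side down.

```bash
python3 -m pendant '[{"x":-0.2,"y":-0.1,"z":0.5,"rx":-0.5,"ry":0,"rz":0,"hand":0},{"x":-0.3,"y":-0.2,"z":0.9,"rx":-1,"ry":0,"rz":0,"hand":0},{"x":-0.3,"y":-0.2,"z":0.9,"rx":-1,"ry":0,"rz":0,"hand":0}]'; python3 st.py
python3 -m pendant '[{"x":0,"y":-0.1,"z":0.5,"rx":-0.5,"ry":0,"rz":0,"hand":0},{"x":0,"y":-0.2,"z":0.9,"rx":-1,"ry":0,"rz":0,"hand":0},{"x":0,"y":-0.2,"z":0.9,"rx":-1,"ry":0,"rz":0,"hand":0}]'; python3 st.py
```

```text
t: 13.93
tcp_pos: [0.5277, 0.1885, 0.0916]
tcp_rot: [-2.426, 1.962, -0.028]
wrist_force: [-0.8, -0.2, 5.8]
opening: 0.0116
yaw -77.93033426654479 z [ 0.0277938   0.00554447 -0.9995983 ]
pos [0.52767214 0.18853615 0.09162405] to go mm [ 1.1342773   0.38479405 -8.38978009] F [-0.84943379 -0.16381163  5.75663249] T [-0.05676948 -0.12223556  0.09089042] tool F [-0.01518206  0.70142615 -5.7788373 ]
t: 14.18
tcp_pos: [0.5279, 0.1886, 0.0909]
tcp_rot: [-2.436, 1.97, -0.011]
wrist_force: [-0.7, -0.5, 6.9]
opening: 0.0118
yaw -77.93084074544788 z [ 0.01067544  0.00189228 -0.99994123]
pos [0.52786861 0.18856383 0.09092649] to go mm [ 1.12046807  0.72194591 -9.08144019] F [-0.67731765 -0.4612343   6.88698911] T [-0.04291681 -0.0488641  -0.00186447] tool F [ 0.31204616  0.68412199 -6.89468778]
```

```bash
python3 -m pendant '[{"x":0.1,"y":0.2,"z":0.5,"rx":-0.5,"ry":0,"rz":0,"hand":0},{"x":0.1,"y":0.2,"z":0.8,"rx":-1,"ry":0,"rz":0,"hand":0},{"x":0.1,"y":0.2,"z":0.8,"rx":-1,"ry":0,"rz":0,"hand":0}]'; python3 st.py
python3 -m pendant '[{"x":0,"y":0.1,"z":0.3,"rx":-0.4,"ry":0,"rz":0,"hand":0},{"x":0,"y":0.1,"z":0.6,"rx":-0.8,"ry":0,"rz":0,"hand":0},{"x":0,"y":0.1,"z":0.6,"rx":-0.8,"ry":0,"rz":0,"hand":0}]'; python3 st.py
```

```text
t: 14.43
tcp_pos: [0.5277, 0.1886, 0.0906]
tcp_rot: [2.439, -1.972, -0.006]
wrist_force: [-2.6, -0.9, 9.2]
opening: 0.0118
yaw -77.92577899800528 z [-0.00606312 -0.00145763 -0.99998056]
pos [0.52773084 0.18855747 0.0905672 ] to go mm [ 1.141008    0.74312904 -9.42817627] F [-2.62748891 -0.89622121  9.1934595 ] T [-0.04543946  0.07278033 -0.02120928] tool F [ 0.32822441  2.81408966 -9.17604361]
t: 14.68
tcp_pos: [0.5275, 0.1885, 0.0901]
tcp_rot: [2.43, -1.965, -0.02]
wrist_force: [-2.7, -0.7, 10.3]
opening: 0.0115
yaw -77.92510735114324 z [-0.01975566 -0.00441118 -0.99979511]
pos [0.52751517 0.18851716 0.09014904] to go mm [ 1.14700344  0.66432052 -9.83931793] F [-2.7272784  -0.74149462 10.27918205] T [-0.06790679  0.10260602  0.04829605] tool F [  0.15642935   3.02953635 -10.21992587]
```

```bash
python3 -m pendant '[{"x":0,"y":0.3,"z":0,"rx":0,"ry":0,"rz":0,"hand":0},{"x":0,"y":0.6,"z":0.2,"rx":0,"ry":0,"rz":0,"hand":0},{"x":0,"y":0.7,"z":0.4,"rx":0,"ry":0,"rz":0,"hand":0},{"x":0,"y":0.7,"z":0.4,"rx":0,"ry":0,"rz":0,"hand":0}]'; python3 st.py
python3 -m pendant '[{"x":0,"y":0.1,"z":0.3,"rx":-0.2,"ry":0,"rz":0,"hand":0},{"x":0,"y":0.2,"z":0.6,"rx":-0.4,"ry":0,"rz":0,"hand":0},{"x":0,"y":0.2,"z":0.6,"rx":-0.4,"ry":0,"rz":0,"hand":0}]'; python3 st.py
```

```text
t: 15.02
tcp_pos: [0.5271, 0.1884, 0.0898]
tcp_rot: [2.431, -1.966, -0.018]
wrist_force: [-1.2, -0.5, 9.4]
opening: 0.0121
yaw -77.92836533119412 z [-0.01848101 -0.00414378 -0.99982062]
pos [0.52710176 0.18840435 0.08981942] to go mm [  1.12328854   0.22990156 -10.17783874] F [-1.1692268  -0.53616394  9.43091895] T [-0.05942593 -0.16842935  0.0544854 ] tool F [ 0.28154721  1.43388741 -9.40539704]
t: 15.27
tcp_pos: [0.5268, 0.1884, 0.0892]
tcp_rot: [2.427, -1.962, -0.026]
wrist_force: [-1.0, -0.9, 9.3]
opening: 0.0117
yaw -77.92521800562794 z [-0.02569648 -0.00573618 -0.99965333]
pos [0.52683494 0.18835686 0.08918757] to go mm [  1.13328964   0.0510576  -10.81456609] F [-1.01513638 -0.89851675  9.26540612] T [-0.08585431 -0.0166895   0.01825364] tool F [ 0.6684505   1.42416124 -9.23095464]
```

```bash
python3 -m pendant '[{"x":0.1,"y":0.1,"z":0.4,"rx":-0.2,"ry":0,"rz":0,"hand":0},{"x":0.2,"y":0.3,"z":0.8,"rx":-0.4,"ry":0,"rz":0,"hand":0},{"x":0.2,"y":0.3,"z":0.8,"rx":-0.4,"ry":0,"rz":0,"hand":0}]'; python3 st.py
python3 -m pendant '[{"x":0,"y":0.1,"z":0.4,"rx":-0.2,"ry":0,"rz":0,"hand":0},{"x":0,"y":0.2,"z":0.8,"rx":-0.4,"ry":0,"rz":0,"hand":0},{"x":0,"y":0.2,"z":0.8,"rx":-0.4,"ry":0,"rz":0,"hand":0}]'; python3 st.py
```

```text
t: 15.52
tcp_pos: [0.5268, 0.1883, 0.0873]
tcp_rot: [2.423, -1.959, -0.033]
wrist_force: [3.2, 0.1, 4.3]
opening: 0.0122
yaw -77.92581326542565 z [-0.0325191  -0.00687219 -0.99944749]
pos [0.5267994  0.18825452 0.08734655] to go mm [  1.03708249   0.13087067 -12.65617334] F [3.18146462 0.07914505 4.34685304] T [ 0.21322135 -0.76734616  0.01871891] tool F [ 0.58774115 -2.98143138 -4.44845363]
t: 15.77
tcp_pos: [0.5269, 0.1883, 0.0865]
tcp_rot: [2.419, -1.956, -0.039]
wrist_force: [5.9, 1.2, 5.3]
opening: 0.0117
yaw -77.9288489618857 z [-0.03863235 -0.00812131 -0.99922049]
pos [0.5269472  0.18829364 0.08654603] to go mm [  1.04360234   0.39402645 -13.44904644] F [5.89685943 1.20624949 5.32119426] T [ 0.14062641 -0.65899405 -0.01933552] tool F [ 0.05287902 -5.80397625 -5.55465218]
```

The +x pair has passed too, with about 2 mm of travel at falling force. Now I'll relieve the side load, level out and keep going down.

```bash
python3 -m pendant '[{"x":0,"y":-0.5,"z":0,"rx":0.5,"ry":0,"rz":0,"hand":0},{"x":0,"y":-1,"z":0,"rx":1.1,"ry":0,"rz":0,"hand":0},{"x":0,"y":-1,"z":0,"rx":1.1,"ry":0,"rz":0,"hand":0}]'; python3 st.py
python3 -m pendant '[{"x":0,"y":-0.2,"z":0.4,"rx":0.5,"ry":0,"rz":0,"hand":0},{"x":0,"y":-0.3,"z":0.8,"rx":1.1,"ry":0,"rz":0,"hand":0},{"x":0,"y":-0.3,"z":0.8,"rx":1.1,"ry":0,"rz":0,"hand":0}]'; python3 st.py
```

```text
t: 16.02
tcp_pos: [0.5273, 0.1883, 0.0864]
tcp_rot: [2.43, -1.965, -0.021]
wrist_force: [5.1, 1.4, 5.4]
opening: 0.0118
yaw -77.92509035355884 z [-0.02084269 -0.00441191 -0.99977303]
pos [0.5272541  0.18834271 0.08644898] to go mm [  1.02862183   0.46189666 -13.54429762] F [5.10977166 1.41664682 5.39598252] T [ 0.20124213 -0.31275764  0.05588101] tool F [-0.31663558 -5.17690688 -5.50750934]
t: 16.27
tcp_pos: [0.5276, 0.1884, 0.0861]
tcp_rot: [2.442, -1.975, -0.002]
wrist_force: [3.6, 0.6, 7.1]
opening: 0.0119
yaw -77.92514912664772 z [-1.51282352e-03 -2.29920601e-04 -9.99998829e-01]
pos [0.52759708 0.18844526 0.08614061] to go mm [  1.05650282   0.55125081 -13.8586628 ] F [3.58146865 0.59859647 7.06294126] T [ 0.12394421 -0.15232641  0.08965458] tool F [ 0.16320532 -3.61665667 -7.06848875]
```

```bash
python3 -m pendant '[{"x":0,"y":-0.4,"z":0.3,"rx":0,"ry":0,"rz":0,"hand":0},{"x":0,"y":-0.8,"z":0.6,"rx":0,"ry":0,"rz":0,"hand":0},{"x":0,"y":-0.8,"z":0.6,"rx":0,"ry":0,"rz":0,"hand":0}]'; python3 st.py
python3 -m pendant '[{"x":0,"y":0,"z":0.4,"rx":0.2,"ry":0,"rz":0,"hand":0},{"x":0,"y":-0.1,"z":0.8,"rx":0.4,"ry":0,"rz":0,"hand":0},{"x":0,"y":-0.1,"z":0.8,"rx":0.4,"ry":0,"rz":0,"hand":0}]'; python3 st.py
```

```text
t: 16.52
tcp_pos: [0.5279, 0.1885, 0.0854]
tcp_rot: [2.441, -1.974, -0.004]
wrist_force: [2.4, 1.0, 8.8]
opening: 0.0119
yaw -77.92587125762464 z [-3.55128458e-03 -6.90337917e-04 -9.99993456e-01]
pos [0.52788631 0.18848334 0.08535725] to go mm [  1.03352187   0.87382947 -14.63975625] F [2.40092062 0.98273125 8.82706611] T [-0.01563617  0.25099666 -0.01070243] tool F [-0.45937192 -2.52142656 -8.83621312]
t: 16.77
tcp_pos: [0.5282, 0.1886, 0.0848]
tcp_rot: [-2.44, 1.973, -0.004]
wrist_force: [2.1, 1.7, 8.6]
opening: 0.012
yaw -77.92254625198217 z [ 0.00427181  0.00102497 -0.99999035]
pos [0.5282215  0.18859341 0.0848211 ] to go mm [  1.07032871   1.10505532 -15.18401727] F [2.10292099 1.739232   8.60723345] T [0.02456657 0.19873408 0.0561377 ] tool F [-1.26166683 -2.45805686 -8.59638445]
```

```bash
python3 -m pendant '[{"x":-0.3,"y":-0.3,"z":0.4,"rx":0.2,"ry":0,"rz":0,"hand":0},{"x":-0.3,"y":-0.4,"z":0.8,"rx":0.4,"ry":0,"rz":0,"hand":0},{"x":-0.3,"y":-0.4,"z":0.8,"rx":0.4,"ry":0,"rz":0,"hand":0}]'; python3 st.py
python3 -m pendant '[{"x":-0.2,"y":0,"z":0.4,"rx":0,"ry":0,"rz":0,"hand":0},{"x":-0.2,"y":-0.2,"z":0.8,"rx":0,"ry":0,"rz":0,"hand":0},{"x":-0.2,"y":-0.2,"z":0.8,"rx":0,"ry":0,"rz":0,"hand":0}]'; python3 st.py
python3 - <<'E'
from h import *
c=camera("wrist");cv2.imwrite("pics/w5.png",c["frame"][:,:,::-1])
d=camera("scene");cv2.imwrite("pics/s5.png",d["frame"][:,:,::-1])
a=cv2.resize(c["frame"][90:190,200:450,::-1],None,fx=3.12,fy=3.12,interpolation=cv2.INTER_CUBIC)[:,:780]
im=np.zeros((600,800,3),np.uint8);im[:a.shape[0],:780]=a
b=cv2.resize(d["frame"][130:200,310:400,::-1],(360,280),interpolation=cv2.INTER_CUBIC);im[315:595,:360]=b;cv2.imwrite("pics/c5.png",im)
E
```

```text
t: 17.02
tcp_pos: [0.5285, 0.1887, 0.0832]
tcp_rot: [-2.436, 1.971, -0.011]
wrist_force: [5.4, 1.2, 4.7]
opening: 0.0116
yaw -77.93400812819246 z [ 0.0104865   0.00186471 -0.99994328]
pos [0.52845298 0.18868038 0.08317333] to go mm [  1.11506736   1.236875   -16.84038098] F [5.36226885 1.20698352 4.67128723] T [ 0.0738955  -0.19574837  0.00929333] tool F [-0.05767762 -5.5455214  -4.61254014]
t: 17.27
tcp_pos: [0.5284, 0.1887, 0.0825]
tcp_rot: [-2.437, 1.971, -0.01]
wrist_force: [3.0, -0.2, 6.2]
opening: 0.0121
yaw -77.93934316937602 z [ 0.00958047  0.00141573 -0.9999531 ]
pos [0.52838032 0.18872135 0.08251104] to go mm [  1.17503905   1.18437781 -17.50050018] F [ 3.04135783 -0.15319132  6.21336148] T [-0.14927718 -0.02934562  0.06567037] tool F [ 0.78912853 -3.00212577 -6.18414933]
```

View pics/c5.png

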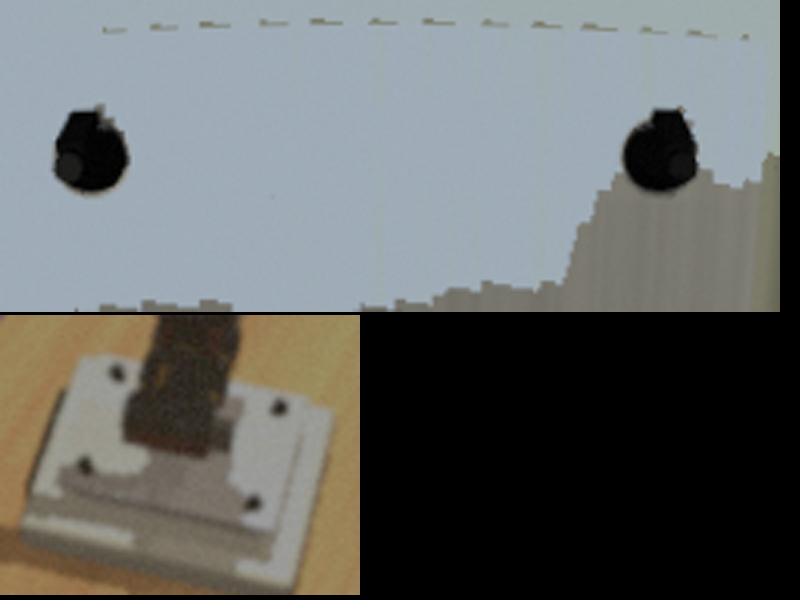

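The wrist crop shows both +x catches sprung out over the plate edge (tabs above the holes at (91,120) and (665,120)). The -x pair is hidden behind the hand, so I'm still pressing until it goes stiff.

```bash
python3 -m pendant '[{"x":0,"y":-0.3,"z":0.4,"rx":0.2,"ry":0,"rz":0,"hand":0},{"x":0,"y":-0.5,"z":0.8,"rx":0.4,"ry":0,"rz":0,"hand":0},{"x":0,"y":-0.5,"z":0.8,"rx":0.4,"ry":0,"rz":0,"hand":0}]'; python3 st.py
python3 -m pendant '[{"x":0,"y":0,"z":0.4,"rx":0,"ry":0,"rz":0,"hand":0},{"x":0,"y":0,"z":0.7,"rx":0,"ry":0,"rz":0,"hand":0},{"x":0,"y":0,"z":0.7,"rx":0,"ry":0,"rz":0,"hand":0}]'; python3 st.py
```

```text
t: 17.62
tcp_pos: [0.5286, 0.1888, 0.0823]
tcp_rot: [-2.433, 1.968, -0.017]
wrist_force: [0.6, -1.8, 11.3]
opening: 0.0118
yaw -77.93641351384005 z [ 0.01612051  0.00280556 -0.99986612]
pos [0.52856401 0.18877804 0.08232477] to go mm [  1.19228559   1.25580623 -17.69738873] F [ 0.63832878 -1.82254262 11.2931791 ] T [-0.23856692  0.43467227  0.02020214] tool F [  1.92276778  -0.42792705 -11.28649024]
t: 17.87
tcp_pos: [0.5286, 0.1888, 0.0822]
tcp_rot: [-2.433, 1.968, -0.017]
wrist_force: [-0.7, -2.4, 12.6]
opening: 0.0114
yaw -77.93662281399789 z [ 0.01625141  0.00283812 -0.99986391]
pos [0.52858427 0.18877356 0.08222798] to go mm [  1.18364984   1.27068911 -17.79465764] F [-0.67664613 -2.37832598 12.63638972] T [-0.35483445  0.72772276  0.06480125] tool F [  2.19223855   0.95030392 -12.65241645]
```

It's stiff now at about 16 N of contact. I'm unloading, releasing, lifting and inspecting all four catches.

```bash
python3 -m pendant '[{"x":0,"y":0,"z":-2,"rx":-0.8,"ry":0,"rz":0,"hand":0},{"x":0,"y":0,"z":-2,"rx":-0.8,"ry":0,"rz":0,"hand":0.3},{"x":0,"y":0,"z":-2,"rx":-0.8,"ry":0,"rz":0,"hand":0.6},{"x":0,"y":0,"z":-2,"rx":-0.8,"ry":0,"rz":0,"hand":0.6},{"x":0,"y":0,"z":-2,"rx":-0.8,"ry":0,"rz":0,"hand":0.6},{"x":0,"y":0,"z":-2,"rx":-0.8,"ry":0,"rz":0,"hand":0.6},{"x":0,"y":0,"z":-2,"rx":-0.8,"ry":0,"rz":0,"hand":0.6},{"x":0,"y":0,"z":-20,"rx":-0.8,"ry":0,"rz":0,"hand":0.6},{"x":0,"y":15,"z":-50,"rx":-0.8,"ry":0,"rz":0,"hand":0.6},{"x":0,"y":45,"z":-80,"rx":-0.8,"ry":0,"rz":0,"hand":0.6},{"x":0,"y":70,"z":-110,"rx":-0.8,"ry":0,"rz":0,"hand":0.6},{"x":0,"y":70,"z":-120,"rx":-0.8,"ry":0,"rz":0,"hand":0.6},{"x":0,"y":70,"z":-120,"rx":-0.8,"ry":0,"rz":0,"hand":0.6},{"x":0,"y":70,"z":-120,"rx":-0.8,"ry":0,"rz":0,"hand":0.6}]'; python3 - <<'E'
from h import *
s=get_state();print(s["tcp_pos"],s["tcp_rot"])
c=camera("wrist");cv2.imwrite("pics/w6.png",c["frame"][:,:,::-1])
cv2.imwrite("pics/c6.png",cv2.resize(c["frame"][40:260,190:450,::-1],None,fx=2.7,fy=2.7,interpolation=cv2.INTER_CUBIC))
E
```

```text
t: 19.03
tcp_pos: [0.4586, 0.1742, 0.1992]
tcp_rot: [-2.441, 1.974, -0.003]
wrist_force: [-0.7, -0.1, -1.3]
opening: 0.0528
[0.45860238 0.17420949 0.19922559] [-2.44104294  1.9738417  -0.00296202]
```

View pics/c6.png

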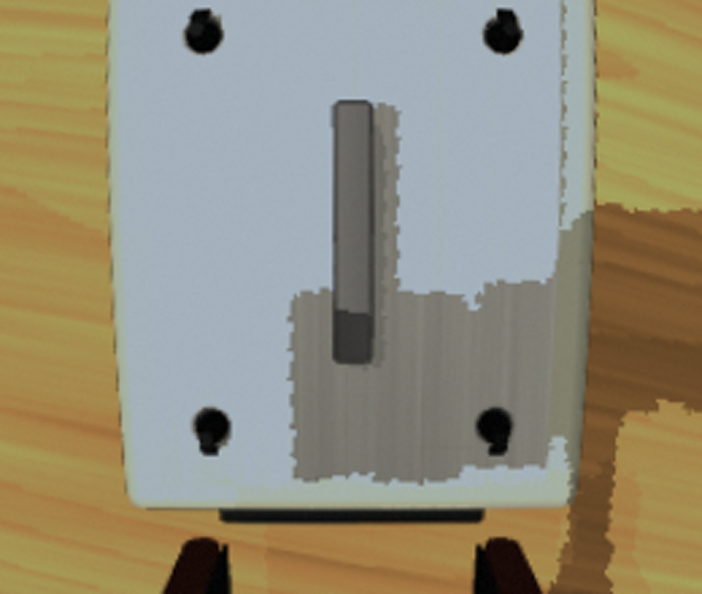

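All four catch tabs now show outside the holes, at (203,15), (505,15), (208,448) and (497,448). The last press loaded mostly the -x side, so I'll close the fingers and press the fin top lightly toward +x to confirm it is flush there too.

```bash
python3 -m pendant '[{"x":0,"y":-30,"z":0,"rx":0,"ry":0,"rz":0,"hand":0},{"x":0,"y":-60,"z":0,"rx":0,"ry":0,"rz":0,"hand":0},{"x":0,"y":-96,"z":0,"rx":0,"ry":0,"rz":0,"hand":0},{"x":0,"y":-96,"z":0,"rx":0,"ry":0,"rz":0,"hand":0},{"x":0,"y":-96,"z":0,"rx":0,"ry":0,"rz":0,"hand":0},{"x":0,"y":-96,"z":0,"rx":0,"ry":0,"rz":0,"hand":0},{"x":0,"y":-96,"z":0,"rx":0,"ry":0,"rz":0,"hand":0},{"x":0,"y":-96,"z":0,"rx":0,"ry":0,"rz":0,"hand":0},{"x":0,"y":-96,"z":30,"rx":0,"ry":0,"rz":0,"hand":0},{"x":0,"y":-96,"z":60,"rx":0,"ry":0,"rz":0,"hand":0},{"x":0,"y":-96,"z":76,"rx":0,"ry":0,"rz":0,"hand":0},{"x":0,"y":-96,"z":80,"rx":0,"ry":0,"rz":0,"hand":0},{"x":0,"y":-96,"z":80,"rx":0,"ry":0,"rz":0,"hand":0},{"x":0,"y":-96,"z":80,"rx":0,"ry":0,"rz":0,"hand":0}]'
for i in 1 2; do python3 -m pendant '[{"x":0,"y":0,"z":1,"rx":0,"ry":0,"rz":0,"hand":0},{"x":0,"y":0,"z":2,"rx":0,"ry":0,"rz":0,"hand":0},{"x":0,"y":0,"z":3,"rx":0,"ry":0,"rz":0,"hand":0},{"x":0,"y":0,"z":3,"rx":0,"ry":0,"rz":0,"hand":0}]' | grep -E 'pos|force'; done
```

```text
t: 20.25
tcp_pos: [0.5523, 0.1943, 0.1215]
tcp_rot: [-2.44, 1.973, -0.004]
wrist_force: [0.4, 0.5, 0.8]
opening: 0.0004
tcp_pos: [0.5523, 0.1943, 0.1171]
wrist_force: [0.4, 0.2, -0.7]
tcp_pos: [0.552, 0.1942, 0.1132]
wrist_force: [0.3, -0.1, -0.5]
```

```bash
for i in 1 2; do python3 -m pendant '[{"x":0,"y":0,"z":0.5,"rx":0,"ry":0,"rz":0,"hand":0},{"x":0,"y":0,"z":1,"rx":0,"ry":0,"rz":0,"hand":0},{"x":0,"y":0,"z":1,"rx":0,"ry":0,"rz":0,"hand":0},{"x":0,"y":0,"z":1,"rx":0,"ry":0,"rz":0,"hand":0}]' | grep -E 'pos|force'; done
```

```text
tcp_pos: [0.5521, 0.1942, 0.1125]
wrist_force: [-0.0, -0.5, -0.4]
tcp_pos: [0.5522, 0.1942, 0.1118]
wrist_force: [-0.5, -0.7, 2.0]
```

```bash
for i in 1 2; do python3 -m pendant '[{"x":0,"y":0,"z":0.5,"rx":0,"ry":0,"rz":0,"hand":0},{"x":0,"y":0,"z":1,"rx":0,"ry":0,"rz":0,"hand":0},{"x":0,"y":0,"z":1,"rx":0,"ry":0,"rz":0,"hand":0}]' | grep -E 'pos|force'; done
```

```text
tcp_pos: [0.5522, 0.1942, 0.1116]
wrist_force: [-2.0, 0.0, 6.5]
tcp_pos: [0.5523, 0.1942, 0.1115]
wrist_force: [-4.6, -0.9, 7.6]
```

It is stiff at z = 0.1118 at the +x end, moving only 0.3 mm under about 8 N, which is the load cell's own give. Repeating at the -x end to compare heights.

```bash
python3 -m pendant '[{"x":0,"y":0,"z":-10,"rx":0,"ry":0,"rz":0,"hand":0},{"x":0,"y":25,"z":-12,"rx":0,"ry":0,"rz":0,"hand":0},{"x":0,"y":52,"z":-10,"rx":0,"ry":0,"rz":0,"hand":0},{"x":0,"y":52,"z":-6,"rx":0,"ry":0,"rz":0,"hand":0},{"x":0,"y":52,"z":-4,"rx":0,"ry":0,"rz":0,"hand":0},{"x":0,"y":52,"z":-4,"rx":0,"ry":0,"rz":0,"hand":0},{"x":0,"y":52,"z":-4,"rx":0,"ry":0,"rz":0,"hand":0}]' | grep -E 'pos|force'; for i in 1 2 3 4; do python3 -m pendant '[{"x":0,"y":0,"z":0.5,"rx":0,"ry":0,"rz":0,"hand":0},{"x":0,"y":0,"z":1,"rx":0,"ry":0,"rz":0,"hand":0},{"x":0,"y":0,"z":1,"rx":0,"ry":0,"rz":0,"hand":0}]' | grep -E 'pos|force'; done
```

```text
tcp_pos: [0.5019, 0.1834, 0.1134]
wrist_force: [0.8, 1.1, 0.3]
tcp_pos: [0.5016, 0.1834, 0.1123]
wrist_force: [-0.4, -0.2, -0.5]
tcp_pos: [0.5015, 0.1834, 0.1118]
wrist_force: [-0.1, 0.0, 1.1]
tcp_pos: [0.5016, 0.1834, 0.1115]
wrist_force: [-0.5, -1.2, 5.6]
tcp_pos: [0.5016, 0.1834, 0.1114]
wrist_force: [-2.8, -1.4, 8.8]
```

Both ends make contact at the same height (0.1118) and both are stiff, so the tray is level and flush. I'll retreat and do a last check.

```bash
python3 -m pendant '[{"x":0,"y":0,"z":-30,"rx":0,"ry":0,"rz":0,"hand":0},{"x":0,"y":20,"z":-65,"rx":0,"ry":0,"rz":0,"hand":0},{"x":0,"y":50,"z":-100,"rx":0,"ry":0,"rz":0,"hand":0},{"x":0,"y":60,"z":-130,"rx":0,"ry":0,"rz":0,"hand":0},{"x":0,"y":60,"z":-140,"rx":0,"ry":0,"rz":0,"hand":0},{"x":0,"y":60,"z":-140,"rx":0,"ry":0,"rz":0,"hand":0},{"x":0,"y":60,"z":-140,"rx":0,"ry":0,"rz":0,"hand":0},{"x":0,"y":60,"z":-140,"rx":0,"ry":0,"rz":0,"hand":0}]'; python3 - <<'E'
from h import *
s=get_state();c=camera("wrist");cv2.imwrite("pics/c7.png",c["frame"][:,:,::-1])
hsv=cv2.cvtColor(c["frame"],cv2.COLOR_RGB2HSV)
m=(hsv[:240,180:460,2]<60).astype(np.uint8)
n,l,st,ce=cv2.connectedComponentsWithStats(m)
for i in range(1,n):
    if 25<st[i,4]<400: q=ce[i]+[180,0];print(st[i],q,wray(c,s,q,.085))
E
```

```text
t: 24.33
tcp_pos: [0.4423, 0.1706, 0.2467]
tcp_rot: [2.441, -1.974, -0.002]
wrist_force: [0.6, 0.1, -0.0]
opening: 0.0006
[ 87  38  12  13 112] [272.40178571  44.5       ] [0.58468378 0.2515263  0.085     ]
[183  38  11  13 112] [367.85714286  44.41964286] [0.60543124 0.15529736 0.085     ]
[135 143  11   4  35] [319.54285714 144.77142857] [0.48981525 0.18150963 0.085     ]
[181 165  11  15 123] [366.30081301 171.42276423] [0.47270727 0.12668905 0.085     ]
[ 89 166  11  14 112] [274.17857143 171.73214286] [0.45174838 0.22299429 0.085     ]
[ 97 202  87   4 346] [319.75144509 203.49710983] [0.42720866 0.16788685 0.085     ]
```

View pics/c7.png

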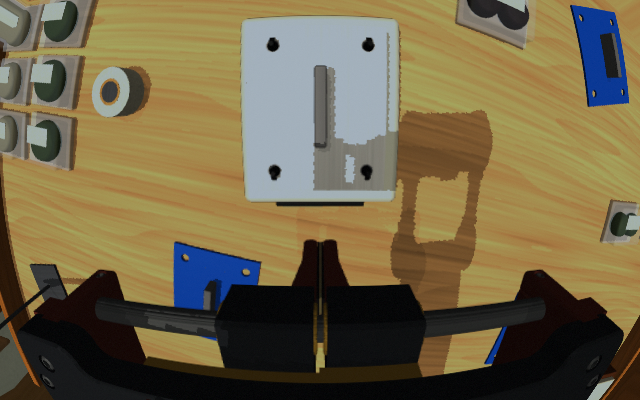

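The final view shows the tray seated squarely, with four pins and catch tabs at (272,44), (368,44), (366,171) and (274,171). The gripper is clear, and the roll and packs look undisturbed.

```bash
python3 -c "
from plant import *
print(job_done())"
```

```text
the job is handed in; nothing more can be done
None
```

The tray is back on the scale with all four standoffs clicked through, and I handed the job in at about 24 s. I carried it over by its fin and put its holes on the pins. Then I worked the catches through in pairs with tilts of about 2.5° or less.

**Last checks**
- **Catches:** the close-up after releasing the tray showed all four tabs sprung out over the plate, and the final view matches it.
- **Flush and level:** pressing both ends of the fin with closed fingers met the same height (z = 0.1118 m). It was stiff there, moving only about 0.3–0.4 mm under roughly 8–9 N, which is about the load cell's own give. I did not probe for tilt across the fin (tray y).
- **Centre:** the pins and tabs average to about (0.5286, 0.189), within about 3 mm of the scale centre measured from the top view (0.526, 0.190).
- **Force:** the highest press I read was about 16 N. I only read the force at the end of each short move, so a brief peak in between could have been missed.
- **Release and bystanders:** the gripper is empty and about 13 cm above the tray. The packs and label roll looked undisturbed in the final view, but I did not measure their positions again.

**Disagreements**
- **Shoulder height:** the pin spacing in the camera suggested the shoulders were about 20 mm above the scale top. Contact put them at about 29 mm, and I went by contact.
- **Centre offset:** my first camera estimate of the frame centre was about 1.5 mm off and was corrected by feel.

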